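# Lay the breakfast tray

## Robot

A 6-joint arm with a two-finger parallel gripper is mounted at the origin on the work surface. World frame = base frame: x ahead of the robot, y to its left, z up, the work surface at z = 0. Lengths are in m, angles in rad, forces in N, time in s.
With the tool pointing down it reaches from about 0.375 to 0.925 m from the base axis. Payload 5.7 kg.
Tool frame: the origin (TCP) lies at the very end of the fingers, on their centre line; the grasp point (between the pads) lies 19 mm behind it; z points along the fingers, y is the line along which they close (so a half turn about z gives the same grasp; the last joint's range is limited). The gripper opens to 88 mm and grips with 3 to 60 N. Pads are 20 mm wide; open, the fingers measure 115 mm over their backs; the gripper's body (75 mm by 178 mm) begins 61 mm behind the grasp point.
Start: joints at [1.064, 0.359, 1.51, -0, 1.272, -0.115], TCP at [0.229, 0.555, 0.223] pointing down, gripper open.
Joint ranges: [-2.97, 2.97], [-1.01, 2.36], [0.21, 2.38], [-0.96, 4.11], [0.2, 2.71], [-2.98, 2.98]. Speed limits (rad/s): [2.39, 2.39, 3.14, 3.14, 3.14, 3.14].

## Interface

Orientations are given as a unit quaternion [w, x, y, z].
In Python, from cell import status, camera, order gives the robot as it stands.
- The arm moves only by the tool arm_command, never from a script. Its argument "deltas" is a list that holds one entry, the list of rows, each a list of 7 numbers: the shift along the tool's x, y, z each as a share of 0.5 m, from -1 to 1, then the turn, a rotation vector about the tool's x, y, z each as a share of 45 degrees, from -1 to 1, then the finger opening in mm, from 0 to 87.8. A call has 1 to 8 rows; each row shifts and turns the commanded pose from where the row before left it, along the tool's axes as they then stand; what a row does not reach is not made up. A row lasts 1/10 s, in which the tool goes at most 50 mm and 8.59 degrees, less where a joint would pass 70% of its speed; a pose out of reach is approached as far as the arm can. A call with a number of a shift or a turn outside -1 to 1 is refused whole. A call with a gripper value outside its range is refused whole. The fingers move at their own pace and stop on an object; the grip force is fixed at half the most. Time passes only in rows, so rows that do not move let the fingers close. It gives the time, the measured TCP pose, the force, the opening and the grip force at its end, in the units of the state.
- status.read_state(): the state, without advancing time (a new reading comes with each control period).
- camera(name): name is "side" or "top"; returns a dict with "pixels" (384x512x3 uint8, blue, green, red), "depth" (384x512 float32, m along the optical axis (not along the pixel's ray), 0 where there is no reading), "K" (3x3 intrinsics, pixels), "distortion" ([k1, k2, p1, p2, k3] as OpenCV has them; the pictures are not rectified), "R" (3x3) and "t" (3): a world point X has camera coordinates R X + t. Camera axes: x right, y down, z forward; pixel columns grow to the right and rows downward; lengths in m; the calibration is good to about 2 mm. A picture is of the moment at which its call begins.
- order.hand_in(): hands the job in; it is judged then, once.
The state is a dict: "time_s": time; "q": joint angles; "qvel": joint speeds; "effort": joint torques, N m; "ee_pos": TCP position; "eef_rot": TCP orientation; "force": force on the tool from outside, world axes, zero at the start; "wrist_torque": the same for the moment, N m; "opening": opening from 0.0 (shut) to 1.0 (fully open); "gripper_force": force on a finger pad.
Only numpy, scipy, OpenCV 4.12 (cv2) and the standard library are available. Lean on these libraries where they do the work, as an engineer would, in place of code of your own. Each camera call takes 0.05 s, during which the arm holds its last target. There are 200 camera calls.

## Task

Lay the breakfast tray: stand the red jam jar in the large round holder, the small salt pot in the small round holder, the yellow tea tin in the square holder and the butter tub in the oblong holder, each flat on the tray floor inside its holder. Keep them upright and set them down rather than dropping them. Leave the green cleaner jar and the dark blue scourer tin where they stand.

Things in the scene. Friction and masses are not known exactly. Their poses are not given: they have to be found in the camera images.
- jam_jar: Closed jam jar with red lid and red contents, white paper band; round, 60 mm diameter, 65 mm high, straight sides, about 0.3 kg. Stands upright on the work surface. Origin: centre of its underside, z up.
- salt_pot: Small salt pot, white with a steel cap; round, 36 mm diameter, 58 mm high, straight sides, about 0.1 kg. Stands upright on the work surface. Origin: centre of its underside, z up.
- tea_tin: Square yellow tea tin; 50 x 50 mm, 70 mm high, about 0.16 kg. Stands upright on the work surface. Origin: centre of its underside, x and y across its faces, z up.
- butter_tub: Oblong white butter tub with brown wooden lid; 84 mm along its x, 42 mm along its y, 52 mm high, straight sides, about 0.22 kg. Stands upright on the work surface. Origin: centre of its underside, z up.
- cleaner_jar: Look-alike, to be left: jar of the same shape and size as the jam jar (60 mm diameter, 65 mm high) but green lid and green contents. Loose. Origin: centre of its underside.
- scourer_tin: Look-alike, to be left: tin of the same shape and size as the tea tin (50 x 50 x 70 mm) but dark blue. Loose. Origin: centre of its underside.
- holder_large_round: Large round holder: ring, dark brown wood, open inside, fixed to the tray; walls 10 mm high, 6 mm thick, inside diameter 78 mm. Origin: its underside's centre, on the tray floor (8 mm above the work surface), where the thing is to stand. The tray is fixed, pale blue, 270 x 270 mm, its rim 18 mm above the work surface.
- holder_small_round: Small round holder: ring, dark brown wood, open inside, fixed to the tray; walls 10 mm high, 6 mm thick, inside diameter 54 mm. Origin: its underside's centre, on the tray floor (8 mm above the work surface), where the thing is to stand. The four holders stand two by two on the tray in any arrangement, 120 mm between centres.
- holder_square: Square holder: frame, dark brown wood, open inside, fixed to the tray; walls 10 mm high, 6 mm thick, inside 68 x 68 mm. Origin: its underside's centre, on the tray floor (8 mm above the work surface), where the thing is to stand. Its x and y run along its sides, parallel to the tray's edges.
- holder_oblong: Oblong holder: frame, dark brown wood, open inside, fixed to the tray; walls 10 mm high, 6 mm thick, inside 102 mm along its x, 60 mm along its y. Origin: its underside's centre, on the tray floor (8 mm above the work surface), where the thing is to stand. 
Mind the look-alikes: they are no part of the job. Of the things shaped like the jam_jar, the red one is meant.

How it is judged:
At the end, for the whole second after the job is handed in: Each of the four stands flat (3 mm, 0.08 rad) on the tray floor in its own holder (centres within 11.5 mm for the round ones, 15 mm for tin and tub: anywhere inside), released and at rest; the green jar and blue tin are within 20 mm of where they began (horizontal distance between jam_jar and holder_large_round below 0.0115 m and z of jam_jar in the frame of holder_large_round between -0.003 and 0.003 m and angle between each of jam_jar, salt_pot, tea_tin, butter_tub's own z axis and vertical below 0.08 rad and linear speed of each of jam_jar, salt_pot, tea_tin, butter_tub below 0.02 m/s and horizontal distance between salt_pot and holder_small_round below 0.0115 m and z of salt_pot in the frame of holder_small_round between -0.003 and 0.003 m and horizontal distance between tea_tin and holder_square below 0.015 m and z of tea_tin in the frame of holder_square between -0.003 and 0.003 m and horizontal distance between butter_tub and holder_oblong below 0.015 m and z of butter_tub in the frame of holder_oblong between -0.003 and 0.003 m and distance of each of cleaner_jar, scourer_tin from where it was at the start of the episode below 0.02 m); the robot touches nothing.
It fails at once if the green jar or the blue tin is moved more than 20 mm (distance of any of cleaner_jar, scourer_tin from where it was at the start of the episode above 0.02 m).
It fails at once if one of the four things is tipped over (more than 0.6 rad) (angle between any of jam_jar, salt_pot, tea_tin, butter_tub's own z axis and vertical above 0.6 rad).
It fails at once if one of the four things is dropped: in the air, touched by nothing, its underside more than 45 mm above the work surface ((height (world z) of jam_jar above 0.045 m and contact force between jam_jar and anything else below 0.02 N) or (height (world z) of salt_pot above 0.045 m and contact force between salt_pot and anything else below 0.02 N) or (height (world z) of tea_tin above 0.045 m and contact force between tea_tin and anything else below 0.02 N) or (height (world z) of butter_tub above 0.045 m and contact force between butter_tub and anything else below 0.02 N)).
It also fails if it takes over 128 s, if anything falls off the work surface, if the arm or the gripper's body presses on something with over 40 N, if the wrist force passes 120 N, or if a joint passes its speed limit or range.

## Working session

There is one attempt and no reset: what is moved stays moved. The work goes in short steps, Python scripts to look and compute and a tool call to move; the robot and the scene stay as the last step left them, time stands still between calls to the robot, and variables do not carry over. Pictures are saved under pics/ and viewed, at most 14 in all, crops included, and the job is handed in when it is done.

Besides the shell and the picture viewer there is one more tool, called after "Request:" in YAML: its name, and indented under it one key for each argument. arm_command: Moves the arm, as the interface text tells. Shift numbers are shares of 0.5 m and turn numbers shares of 45 degrees, none past 1 either way. Its arguments: {"type":"object","properties":{"deltas":{"type":"array","items":{"type":"array","items":{"type":"array","items":{"type":"number"}}}}},"required":["deltas"]}

```bash
ls; mkdir -p pics; python3 - <<'E'
from cell import status, camera
import cv2, numpy as np
s=status.read_state(); print(s)
for n in("top","side"):
    c=camera(n); cv2.imwrite(f"pics/{n}0.png",c["pixels"]); np.savez(f"{n}0.npz",**c)
    print(n,c["K"],c["distortion"],c["R"],c["t"], -c["R"].T@c["t"])
E
```

```text
pics
{'time_s': 0.0, 'q': array([ 1.06386260e+00,  3.59457306e-01,  1.51143545e+00,  2.98526690e-06,
        1.27251936e+00, -1.15099885e-01]), 'qvel': array([-0.00099656, -0.00014464,  0.00152685,  0.00023166, -0.00052649,
        0.00100584]), 'effort': array([-1.39295847e-03, -5.15367436e+01, -2.70730555e+01,  6.73362846e-02,
        3.52176558e-02, -1.12279406e-04]), 'ee_pos': array([0.22879342, 0.55390616, 0.22183686]), 'eef_rot': array([-2.79759996e-04,  1.94666348e-01,  9.80869097e-01, -8.65648304e-04]), 'force': array([ 0.20684818,  0.32055024, -0.50336798]), 'wrist_torque': array([-0.00302034, -0.00373105, -0.01984856]), 'gripper_force': 0.0, 'opening': 0.9996189818836339}
top [[361.97693661   0.         255.5757167 ]
 [  0.         361.97693661 192.18695853]
 [  0.           0.           1.        ]] [-0.04065413  0.          0.          0.          0.        ] [[-0.0265432  -0.99964323 -0.0029781 ]
 [-0.98585777  0.02667006 -0.1654484 ]
 [ 0.1654688  -0.00145555 -0.98621395]] [-0.01453271  0.57907045  0.87951578] [ 0.42496294 -0.02869119  0.96315373]
side [[404.14364228   0.         250.87749427]
 [  0.         404.14364228 189.48446014]
 [  0.           0.           1.        ]] [-0.10261712  0.          0.          0.          0.        ] [[ 0.6831266  -0.73029495  0.0027079 ]
 [-0.42117907 -0.39699966 -0.81547499]
 [ 0.5966123   0.55593215 -0.57878598]] [-0.39232591  0.26478024  0.79210269] [-0.09305005 -0.62175132  0.67544197]
```

View pics/top0.png

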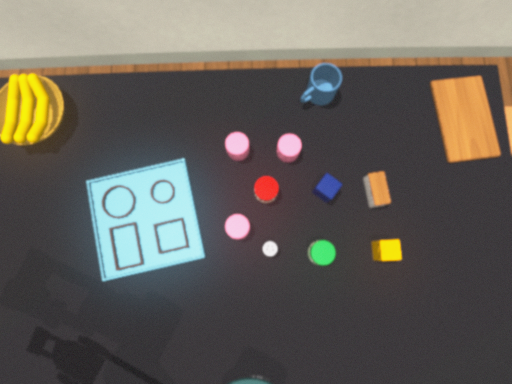

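View pics/side0.png

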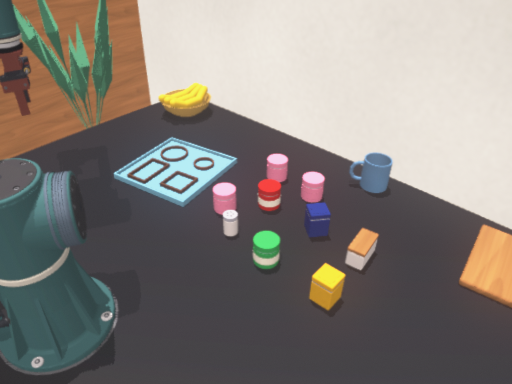

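Top view: jam (266,189), salt (270,249), tea (387,250), butter (377,190), green (322,253), blue (327,187), and three pink jars standing loose nearby. The tray is at left, with holders large (119,202), small (163,191), square (172,236) and oblong (127,246). The side view agrees.

```bash
cat > h.py <<'E'
import numpy as np, cv2
def rays(c,px):
    u=cv2.undistortPoints(np.float64(px).reshape(-1,1,2),c["K"],c["distortion"]).reshape(-1,2)
    return np.c_[u,np.ones(len(u))]@c["R"], -c["R"].T@c["t"]
def plane(c,px,z):
    d,o=rays(c,px); return o+d*((z-o[2])/d[:,2])[:,None]
def cloud(c):
    h,w=c["depth"].shape; v,u=np.mgrid[:h,:w]
    d,o=rays(c,np.c_[u.ravel(),v.ravel()])
    return (o+d*c["depth"].reshape(-1,1)).reshape(h,w,3)
def top_of(c,seed,H,r=24,tol=.008):
    P=cloud(c); u,v=seed; m=np.zeros(P.shape[:2],bool); m[v-r:v+r,u-r:u+r]=1
    m&=abs(P[...,2]-H)<tol
    n,l=cv2.connectedComponents(m.astype(np.uint8)); 
    k=l[v,u]; k=k if k else 1+np.argmax(np.bincount(l[l>0])[1:]); m=l==k
    px=np.argwhere(m)[:,::-1]
    X=plane(c,px,H)[:,:2]
    return X,np.median(P[m][:,2])
def rect(X):
    (x,y),(w,h),a=cv2.minAreaRect((X*1000).astype(np.float32)); 
    if w<h: w,h,a=h,w,a+90
    return np.round([x,y,w,h,(a+90)%180-90],1)
E
python3 - <<'E'
from h import *
c=dict(np.load("top0.npz")); s=dict(np.load("side0.npz"))
P=cloud(c); print("table z",np.median(P[300:340,300:400,2]))
S=dict(jam=(266,189,.065),salt=(270,249,.058),tea=(388,250,.07),butter=(379,189,.052),green=(322,253,.065),blue=(327,186,.07),p1=(237,146,0),p2=(289,147,0),p3=(237,227,0))
for n,(u,v,H) in S.items():
    H=H or np.percentile(P[v-8:v+8,u-8:u+8,2],70)
    X,z=top_of(c,(u,v),H); print(n,"H",round(H,4),"z",round(float(z),4),len(X),"mean",np.round(X.mean(0)*1000,1),"rect",rect(X))
hsv=cv2.cvtColor(c["pixels"],cv2.COLOR_BGR2HSV)
print(hsv[202,119],hsv[246,112-2:112+6])
tray=np.zeros(hsv.shape[:2],np.uint8); tray[140:290,75:215]=1
t=((hsv[...,2]>110)&(tray>0)).astype(np.uint8)
cn=max(cv2.findContours(t,0,1)[0],key=cv2.contourArea); fill=cv2.drawContours(t*0,[cn],-1,1,-1)
print("tray",rect(plane(c,cn.reshape(-1,2),.018)[:,:2]))
dark=((hsv[...,2]<130)&(cv2.erode(fill,np.ones((9,9)))>0)).astype(np.uint8)
n,l,st,ce=cv2.connectedComponentsWithStats(dark)
for i in range(1,n):
    if st[i,4]>40:
        X=plane(c,np.argwhere(l==i)[:,::-1],.018)[:,:2]; print(ce[i],st[i,4],"rect",rect(X))
E
```

```text
table z 0.0013330177623039896
jam H 0.065 z 0.066 434 mean [585.3 -56.4] rect [584.5 -56.6  58.9  55.5  -1.6]
salt H 0.058 z 0.0591 165 mean [434.1 -61. ] rect [433.6 -60.7  34.3  32.2  -1.7]
tea H 0.07 z 0.0716 443 mean [ 423.8 -354.3] rect [ 423.9 -354.1   53.2   50.   -87.9]
butter H 0.052 z 0.0531 526 mean [ 579.3 -346.4] rect [ 579.7 -346.1   84.5   42.5    7.6]
green H 0.065 z 0.0662 458 mean [ 421.5 -190.1] rect [ 421.4 -191.2   59.1   55.8   88.3]
blue H 0.07 z 0.0713 398 mean [ 585.  -213.2] rect [ 585.4 -213.2   51.1   50.   -39.4]
p1 H 0.0668 z 0.0659 410 mean [703.4  15.7] rect [703.7  15.7  59.3  56.1  88.4]
p2 H 0.0669 z 0.0662 416 mean [ 695.2 -119.2] rect [ 695.3 -119.7   60.    57.   -46.2]
p3 H 0.0668 z 0.0661 454 mean [491.1  18.9] rect [491.4  18.8  57.5  56.2 -46.5]
[ 93  69 243] [[ 94  73 238]
 [ 96  67 214]
 [ 98  18 152]
 [  3  21 120]
 [ 99  35 116]
 [ 97  84 174]
 [ 95  86 229]
 [ 93  74 241]]
tray [523.  265.6 278.6 277.8  11.7]
[106.         197.48888889] 45 rect [579.  365.8  67.6  20.3 -18.8]
[114.07317073 249.32926829] 82 rect [444.7 341.5 108.4   7.1  11.9]
```

```bash
python3 - <<'E'
from h import *
c=dict(np.load("top0.npz")); s=dict(np.load("side0.npz"))
def holders(c,box,thr):
    hsv=cv2.cvtColor(c["pixels"],cv2.COLOR_BGR2HSV); t=np.zeros(hsv.shape[:2],np.uint8)
    x0,x1,y0,y1=box; t[y0:y1,x0:x1]=hsv[y0:y1,x0:x1,2]>110
    cn=max(cv2.findContours(t,0,1)[0],key=cv2.contourArea); fill=cv2.drawContours(t*0,[cn],-1,1,-1)
    dark=((hsv[...,2]<thr)&(cv2.erode(fill,np.ones((9,9)))>0)).astype(np.uint8)
    n,l,st,ce=cv2.connectedComponentsWithStats(dark)
    for i in range(1,n):
        if st[i,4]>60:
            X=plane(c,np.argwhere(l==i)[:,::-1],.018)[:,:2]; print(thr,np.round(ce[i]),st[i,4],"rect",rect(X))
for thr in(175,190,205): holders(c,(75,215,140,290),thr)
for thr in(150,175,190): holders(s,(105,245,130,210),thr)
E
```

```text
175 [162. 190.] 122 rect [593.6 217.3  62.1  59.4  88.5]
175 [117. 201.] 219 rect [569.3 335.2  88.2  84.9  45. ]
175 [170. 235.] 237 rect [475.8 193.6  79.7  78.4 -78.5]
175 [125. 246.] 352 rect [451.6 310.6 112.9  73.5  11.7]
190 [162. 191.] 155 rect [593.6 217.3  62.4  59.4  88.5]
190 [117. 201.] 270 rect [568.  335.1  90.1  86.7  45.5]
190 [171. 235.] 298 rect [476.  193.4  81.3  79.8 -78.5]
190 [125. 246.] 421 rect [451.5 310.7 114.3  74.8  11.7]
205 [162. 191.] 194 rect [593.  217.9  64.1  63.3  44.8]
205 [118. 201.] 315 rect [568.6 334.4  90.2  88.5  45.5]
205 [171. 235.] 343 rect [476.  193.4  82.3  80.9 -78.5]
205 [125. 246.] 483 rect [451.5 310.9 115.5  76.   11.7]
150 [174. 153.] 157 rect [562.  329.1  98.8  84.3  50.5]
150 [203. 163.] 103 rect [587.5 213.6  71.9  58.7  49.7]
150 [148. 170.] 292 rect [446.3 306.  121.5  80.9  11.9]
150 [178. 182.] 269 rect [470.2 189.3  87.5  87.1 -78.4]
175 [174. 154.] 186 rect [561.8 329.2  99.7  84.7  50.5]
175 [204. 163.] 144 rect [586.1 212.5  77.6  59.4  47.5]
175 [148. 171.] 335 rect [446.5 305.9 123.3  82.7  12. ]
175 [179. 182.] 309 rect [470.3 189.   90.2  89.3  11.8]
190 [157. 164.] 556 rect [499.1 314.1 231.3  97.8  14.5]
190 [204. 163.] 153 rect [585.2 213.4  78.1  62.   47.5]
190 [178. 182.] 323 rect [470.  189.6  90.7  90.2  12.3]
```

Request:
arm_command:
  deltas:
    - [[0,0,0,0,0,-0.167,87],[0,0,0,0,0,-0.167,87],[0,0,0,0,0,-0.167,87],[0,0,0,0,0,-0.168,87],[-0.034,-0.0815,0,0,0,0,87],[-0.034,-0.0815,0,0,0,0,87],[-0.034,-0.0815,0,0,0,0,87],[-0.034,-0.0815,0,0,0,0,87]]

```text
time_s: 0.9
ee_pos: [0.3185, 0.4004, 0.2223]
eef_rot: [-0.0, -0.067, 0.998, -0.0]
force: [0.4, -0.9, -0.9]
opening: 0.987
gripper_force: 0.0
```

Request:
arm_command:
  deltas:
    - [[-0.034,-0.0815,0,0,0,0,87],[-0.034,-0.0815,0,0,0,0,87],[-0.034,-0.0815,0,0,0,0,87],[-0.034,-0.0815,0,0,0,0,87],[-0.034,-0.0815,0,0,0,0,87],[-0.034,-0.0815,0,0,0,0,87],[-0.034,-0.0815,0,0,0,0,87],[-0.034,-0.0815,0,0,0,0,87]]

```text
time_s: 1.7
ee_pos: [0.4968, 0.0953, 0.2225]
eef_rot: [-0.0, -0.067, 0.998, 0.0]
force: [0.6, 0.9, -0.5]
opening: 0.993
gripper_force: 0.0
```

```bash
cat > go.py <<'E'
import sys, numpy as np
from cell import status
from scipy.spatial.transform import Rotation as R
# usage: go.py x y z(mm) yaw(deg of tool y): shares left, in the tool frame as it stands after the turn
s=status.read_state(); w=s["eef_rot"]; r=R.from_quat([w[1],w[2],w[3],w[0]]).as_matrix()
yaw=np.degrees(np.arctan2(r[1,1],r[0,1])); p=s["ee_pos"]*1000
print("t",round(s["time_s"],2),"p",p.round(1),"yaw",yaw.round(2),"tilt",np.degrees(np.arccos(-r[2,2])).round(2),"F",s["force"].round(1),"open",round(s["opening"]*88,1),"g",round(float(s["gripper_force"]),1))
a=sys.argv[1:]
for i in range(0,len(a),4):
    x,y,z,f=map(float,a[i:i+4]); f0=np.radians(f); d=np.array([x,y,z])-p
    print("shares x %.4f y %.4f z %.4f turn %.4f"%((-np.sin(f0)*d[0]+np.cos(f0)*d[1])/500,(np.cos(f0)*d[0]+np.sin(f0)*d[1])/500,-d[2]/500,-(f-yaw)/45)); p=np.array([x,y,z]); yaw=f
E
python3 go.py 585 -56.5 222 97.6
```

```text
t 1.7 p [496.8  95.3 222.5] yaw 97.64 tilt 0.02 F [ 0.6  0.9 -0.5] open 87.4 g 0.0
shares x -0.1346 y -0.3243 z 0.0010 turn 0.0010
```

Request:
arm_command:
  deltas:
    - [[-0.0337,-0.081,0,0,0,0,87],[-0.0337,-0.081,0,0,0,0,87],[-0.0337,-0.081,0,0,0,0,87],[-0.0337,-0.081,0,0,0,0,87],[0,0,0.06,0,0,0,87],[0,0,0.06,0,0,0,87],[0,0,0.06,0,0,0,87],[0,0,0.04,0,0,0,87]]

```text
time_s: 2.5
ee_pos: [0.5833, -0.0545, 0.1102]
eef_rot: [-0.002, -0.067, 0.998, 0.0]
force: [0.4, 0.2, -0.4]
opening: 0.991
gripper_force: 0.0
```

```bash
python3 go.py 585 -56.5 25 97.6; python3 - <<'E'
from cell import camera
import cv2, numpy as np
a=camera("side")["pixels"]; cv2.imwrite("pics/g1.png",cv2.resize(a[100:300,180:400],None,fx=2.5,fy=2.5))
E
```

```text
t 2.5 p [583.3 -54.5 110.2] yaw 97.63 tilt 0.19 F [ 0.4  0.2 -0.4] open 87.2 g 0.0
shares x -0.0028 y -0.0044 z 0.1704 turn 0.0006
```

View pics/g1.png

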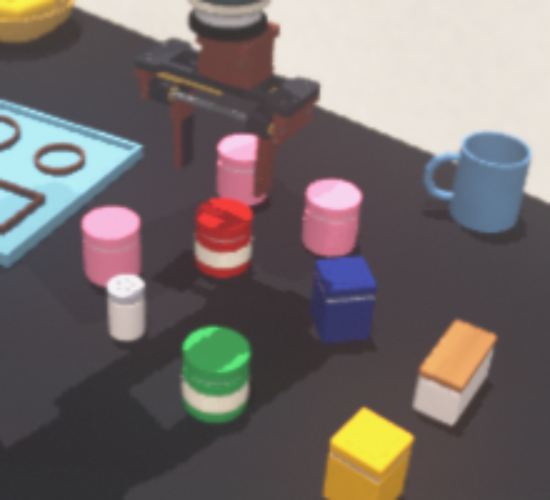

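The fingers (crop 180,140 and 262,170) straddle the red jar (223,235) from above, so I'm descending and gripping.

Request:
arm_command:
  deltas:
    - [[-0.0014,-0.002,0.04,0,0,0,87],[-0.0014,-0.002,0.04,0,0,0,87],[0,0,0.04,0,0,0,87],[0,0,0.03,0,0,0,87],[0,0,0.02,0,0,0,87],[0,0,0,0,0,0,87],[0,0,0,0,0,0,50],[0,0,0,0,0,0,50]]

```text
time_s: 3.35
ee_pos: [0.5872, -0.0565, 0.0286]
eef_rot: [0.001, -0.067, 0.998, -0.0]
force: [-0.0, 0.4, -0.0]
opening: 0.847
gripper_force: 0.0
```

Request:
arm_command:
  deltas:
    - [[0,0,0,0,0,0,50],[0,0,0,0,0,0,50],[0,0,0,0,0,0,50],[0,0,0,0,0,0,50],[0,0,0,0,0,0,50]]

```text
time_s: 3.85
ee_pos: [0.5869, -0.0564, 0.0283]
eef_rot: [0.0, -0.067, 0.998, -0.0]
force: [-0.4, 1.5, 7.1]
opening: 0.678
gripper_force: 30.0
```

```bash
python3 go.py 585 -56.5 150 97.6 568.3 334.9 150 97.6 568.3 334.9 34 97.6
```

```text
t 3.85 p [586.9 -56.4  28.3] yaw 97.65 tilt 0.06 F [-0.4  1.5  7.1] open 59.6 g 30.0
shares x 0.0039 y 0.0003 z -0.2433 turn 0.0012
shares x -0.0704 y 0.7803 z -0.0000 turn -0.0000
shares x -0.0000 y 0.0000 z 0.2320 turn -0.0000
```

Request:
arm_command:
  deltas:
    - [[0,0,-0.02,0,0,0,50],[0,0,-0.05,0,0,0,50],[0,0,-0.06,0,0,0,50],[0,0,-0.06,0,0,0,50],[0,0.05,-0.05,0,0,0,50],[-0.007,0.08,0,0,0,0,50],[-0.007,0.08,0,0,0,0,50],[-0.007,0.08,0,0,0,0,50]]

```text
time_s: 4.65
ee_pos: [0.5768, 0.0899, 0.1481]
eef_rot: [-0.0, -0.066, 0.998, -0.0]
force: [0.0, 0.3, -2.6]
opening: 0.678
gripper_force: 30.0
```

Request:
arm_command:
  deltas:
    - [[-0.009,0.08,0,0,0,0,50],[-0.009,0.08,0,0,0,0,50],[-0.009,0.08,0,0,0,0,50],[-0.009,0.08,0,0,0,0,50],[-0.009,0.08,0,0,0,0,50],[-0.004,0.06,0,0,0,0,50],[0,0.03,0,0,0,0,50],[0,0,0,0,0,0,50]]

```text
time_s: 5.45
ee_pos: [0.5683, 0.3363, 0.1473]
eef_rot: [-0.0, -0.068, 0.998, -0.0]
force: [-0.3, -1.3, -3.5]
opening: 0.678
gripper_force: 30.0
```

```bash
python3 go.py 570.2 335 36.5 97.6
```

```text
t 5.45 p [568.3 336.3 147.3] yaw 97.8 tilt 0.05 F [-0.3 -1.3 -3.5] open 59.6 g 30.0
shares x -0.0035 y -0.0031 z 0.2216 turn 0.0044
```

Request:
arm_command:
  deltas:
    - [[-0.003,-0.003,0.04,0,0,0,50],[0,0,0.05,0,0,0,50],[0,0,0.05,0,0,0,50],[0,0,0.04,0,0,0,50],[0,0,0.02,0,0,0,50],[0,0,0.01,0,0,0,50],[0,0,0.006,0,0,0,50],[0,0,0,0,0,0,50]]

```text
time_s: 6.25
ee_pos: [0.5714, 0.3334, 0.0402]
eef_rot: [0.0, -0.067, 0.998, 0.0]
force: [-1.1, 0.4, -2.7]
opening: 0.676
gripper_force: 30.0
```

```bash
python3 go.py 570.2 335 36.3 97.6
```

```text
t 6.25 p [571.4 333.4  40.2] yaw 97.64 tilt 0.04 F [-1.1  0.4 -2.7] open 59.5 g 30.0
shares x 0.0019 y 0.0035 z 0.0077 turn 0.0009
```

Request:
arm_command:
  deltas:
    - [[0.002,0.003,0.003,0,0,0,50],[0,0,0.003,0,0,0,50],[0,0,0.002,0,0,0,50],[0,0,0,0,0,0,50]]

```text
time_s: 6.65
ee_pos: [0.5699, 0.3352, 0.0364]
eef_rot: [0.0, -0.067, 0.998, 0.0]
force: [-1.9, -1.0, 1.8]
opening: 0.679
gripper_force: 30.0
```

Request:
arm_command:
  deltas:
    - [[0,0,0,0,0,0,70],[0,0,0,0,0,0,80],[0,0,0,0,0,0,80],[0,0,0,0,0,0,80],[0,0,-0.02,0,0,0,80],[0,0,-0.04,0,0,0,80],[0,0,-0.08,0,0,0,80],[0,0,-0.09,0,0,0,80]]

```text
time_s: 7.45
ee_pos: [0.5687, 0.3344, 0.1511]
eef_rot: [-0.001, -0.067, 0.998, -0.001]
force: [1.1, 0.1, 1.4]
opening: 0.91
gripper_force: 0.0
```

```bash
python3 go.py 434 -61 140 97.6 434 -61 22 97.6; python3 - <<'E'
from h import *
from cell import camera
c=camera("top"); cv2.imwrite("pics/a1.png",cv2.resize(c["pixels"][130:300,70:300],None,fx=3,fy=3))
E
```

```text
t 7.45 p [568.7 334.4 151.1] yaw 97.65 tilt 0.17 F [1.1 0.1 1.4] open 80.1 g 0.0
shares x 0.3715 y -0.7481 z 0.0223 turn 0.0011
shares x -0.0000 y 0.0000 z 0.2360 turn -0.0000
```

View pics/a1.png

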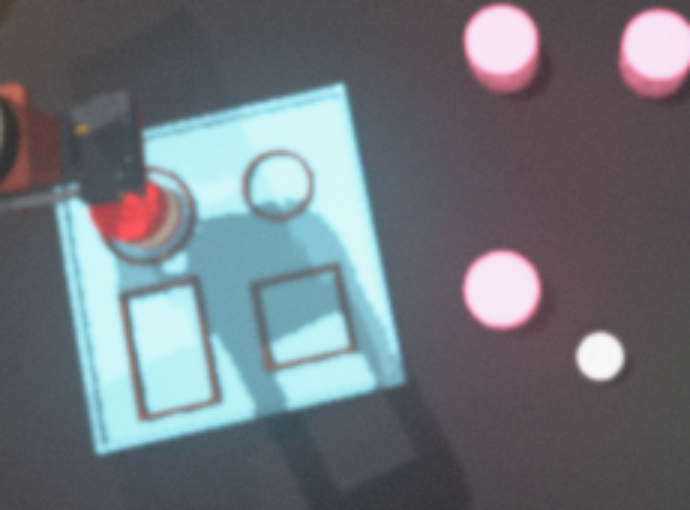

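The red jar stands in the large ring (crop 140,215). Next is the salt pot.

Request:
arm_command:
  deltas:
    - [[0.037,-0.075,0,0,0,0,60],[0.037,-0.075,0,0,0,0,60],[0.037,-0.075,0,0,0,0,60],[0.037,-0.075,0,0,0,0,60],[0.037,-0.075,0,0,0,0,60],[0.037,-0.075,0,0,0,0,60],[0.037,-0.075,0,0,0,0,60],[0.037,-0.075,0,0,0,0,60]]

```text
time_s: 8.3
ee_pos: [0.4626, 0.0164, 0.1514]
eef_rot: [0.001, -0.067, 0.998, -0.0]
force: [1.3, -0.8, -0.7]
opening: 0.683
gripper_force: 0.0
```

Request:
arm_command:
  deltas:
    - [[0.037,-0.075,0,0,0,0,60],[0.037,-0.073,0,0,0,0,60],[0,0,0.04,0,0,0,60],[0,0,0.04,0,0,0,60],[0,0,0.02,0,0,0,60],[0,0,0,0,0,0,60]]

```text
time_s: 8.9
ee_pos: [0.4353, -0.0601, 0.1]
eef_rot: [-0.001, -0.067, 0.998, 0.0]
force: [-0.0, -0.5, -0.4]
opening: 0.681
gripper_force: 0.0
```

```bash
python3 go.py 434 -61 22 97.6
```

```text
t 8.9 p [435.3 -60.1 100. ] yaw 97.66 tilt 0.12 F [-0.  -0.5 -0.4] open 60.0 g 0.0
shares x 0.0029 y -0.0014 z 0.1560 turn 0.0013
```

Request:
arm_command:
  deltas:
    - [[0.002,-0.001,0.04,0,0,0,60],[0,0,0.05,0,0,0,60],[0,0,0.04,0,0,0,60],[0,0,0.024,0,0,0,60],[0,0,0,0,0,0,60],[0,0,0,0,0,0,28],[0,0,0,0,0,0,28],[0,0,0,0,0,0,28]]

```text
time_s: 9.7
ee_pos: [0.436, -0.0612, 0.0245]
eef_rot: [0.001, -0.067, 0.998, -0.0]
force: [-0.0, -0.2, -0.8]
opening: 0.452
gripper_force: 0.0
```

Request:
arm_command:
  deltas:
    - [[0,0,0,0,0,0,28],[0,0,0,0,0,0,28],[0,0,0,0,0,0,28],[0,0,0,0,0,0,28]]

```text
time_s: 10.1
ee_pos: [0.4359, -0.0612, 0.0244]
eef_rot: [0.001, -0.067, 0.998, -0.0]
force: [-0.3, 0.2, 7.4]
opening: 0.405
gripper_force: 30.0
```

```bash
python3 go.py 434 -61 150 97.6 593.4 217.5 150 97.6 
```

```text
t 10.1 p [435.9 -61.2  24.4] yaw 97.65 tilt 0.09 F [-0.3  0.2  7.4] open 35.6 g 30.0
shares x 0.0037 y 0.0008 z -0.2512 turn 0.0011
shares x -0.3897 y 0.5099 z -0.0000 turn -0.0000
```

Request:
arm_command:
  deltas:
    - [[0,0,-0.02,0,0,0,28],[0,0,-0.06,0,0,0,28],[0,0,-0.08,0,0,0,28],[0,0,-0.06,0,0,0,28],[-0.04,0.05,-0.03,0,0,0,28],[-0.05,0.065,0,0,0,0,28],[-0.05,0.065,0,0,0,0,28],[-0.05,0.065,0,0,0,0,28]]

```text
time_s: 10.9
ee_pos: [0.5135, 0.0743, 0.1497]
eef_rot: [0.0, -0.067, 0.998, -0.0]
force: [1.0, -0.9, -0.7]
opening: 0.407
gripper_force: 30.0
```

Request:
arm_command:
  deltas:
    - [[-0.05,0.065,0,0,0,0,28],[-0.05,0.065,0,0,0,0,28],[-0.05,0.065,0,0,0,0,28],[-0.035,0.05,0,0,0,0,28],[-0.015,0.02,0,0,0,0,28],[0,0,0,0,0,0,28]]

```text
time_s: 11.5
ee_pos: [0.5947, 0.2187, 0.1488]
eef_rot: [0.0, -0.068, 0.998, -0.0]
force: [-0.5, -1.3, -0.4]
opening: 0.406
gripper_force: 30.0
```

```bash
python3 go.py 595.3 217.5 32.4 97.6
```

```text
t 11.5 p [594.7 218.7 148.8] yaw 97.76 tilt 0.01 F [-0.5 -1.3 -0.4] open 35.7 g 30.0
shares x -0.0008 y -0.0025 z 0.2328 turn 0.0036
```

Request:
arm_command:
  deltas:
    - [[-0.001,-0.001,0.04,0,0,0,28],[0,0,0.05,0,0,0,28],[0,0,0.05,0,0,0,28],[0,0,0.05,0,0,0,28],[0,0,0.02,0,0,0,28],[0,0,0.012,0,0,0,28],[0,0,0.004,0,0,0,28],[0,0,0,0,0,0,28]]

```text
time_s: 12.3
ee_pos: [0.5956, 0.217, 0.0364]
eef_rot: [0.0, -0.067, 0.998, 0.0]
force: [-0.7, -0.3, -0.6]
opening: 0.408
gripper_force: 30.0
```

```bash
python3 go.py 595.3 217.5 32.4 97.6
```

```text
t 12.3 p [595.6 217.   36.4] yaw 97.64 tilt 0.06 F [-0.7 -0.3 -0.6] open 35.9 g 30.0
shares x 0.0005 y 0.0010 z 0.0081 turn 0.0009
```

Request:
arm_command:
  deltas:
    - [[0,0.001,0.003,0,0,0,28],[0,0,0.003,0,0,0,28],[0,0,0.002,0,0,0,28],[0,0,0,0,0,0,28]]

```text
time_s: 12.7
ee_pos: [0.5954, 0.2179, 0.0325]
eef_rot: [0.0, -0.067, 0.998, 0.0]
force: [-0.9, -0.3, 5.1]
opening: 0.404
gripper_force: 30.0
```

Contact at the expected height; releasing and going for the butter tub.

Request:
arm_command:
  deltas:
    - [[0,0,0,0,0,0,45],[0,0,0,0,0,0,60],[0,0,0,0,0,0,60],[0,0,0,0,0,0,60],[0,0,-0.02,0,0,0,60],[0,0,-0.05,0,0,0,60],[0,0,-0.08,0,0,0,60],[0,0,-0.09,0,0,0,60]]

```text
time_s: 13.5
ee_pos: [0.594, 0.2175, 0.1524]
eef_rot: [-0.001, -0.067, 0.998, -0.0]
force: [0.6, 0.1, 0.6]
opening: 0.685
gripper_force: 0.0
```

```bash
python3 go.py 579.5 -346.2 150 97.6
```

```text
t 13.5 p [594.  217.5 152.4] yaw 97.65 tilt 0.15 F [0.6 0.1 0.6] open 60.2 g 0.0
shares x 0.1777 y -1.1136 z 0.0047 turn 0.0012
```

Request:
arm_command:
  deltas:
    - [[0.0127,-0.0795,0,0,0,0,70],[0.0127,-0.0795,0,0,0,0,70],[0.0127,-0.0795,0,0,0,0,70],[0.0127,-0.0795,0,0,0,0,70],[0.0127,-0.0795,0,0,0,0,70],[0.0127,-0.0795,0,0,0,0,70],[0.0127,-0.0795,0,0,0,0,70],[0.0127,-0.0795,0,0,0,0,70]]

```text
time_s: 14.3
ee_pos: [0.587, -0.1058, 0.1525]
eef_rot: [0.0, -0.067, 0.998, -0.0]
force: [0.7, -1.0, 0.3]
opening: 0.797
gripper_force: 0.0
```

Request:
arm_command:
  deltas:
    - [[0.0127,-0.0795,0,0,0,0,70],[0.0127,-0.0795,0,0,0,0,70],[0.0127,-0.0795,0,0,0,0,70],[0.0127,-0.0795,0,0,0,0,70],[0.0127,-0.0795,0,0,0,0,70],[0.0127,-0.0795,0,0,0,0,70],[0,0,0.05,0,0,0,70],[0,0,0.05,0,0,0,70]]

```text
time_s: 15.1
ee_pos: [0.5817, -0.3481, 0.1027]
eef_rot: [0.001, -0.066, 0.998, -0.001]
force: [0.3, -0.3, -0.4]
opening: 0.797
gripper_force: 0.0
```

Request:
arm_command:
  deltas:
    - [[0,0,0,0,0,0,70]]

```text
time_s: 15.2
ee_pos: [0.5786, -0.3445, 0.0988]
eef_rot: [-0.002, -0.066, 0.998, 0.002]
force: [-1.1, 0.1, -0.7]
opening: 0.796
gripper_force: 0.0
```

```bash
python3 go.py 579.5 -346.2 21 97.6; python3 - <<'E'
from h import *
from cell import camera
c=camera("top"); cv2.imwrite("pics/b1.png",cv2.resize(c["pixels"][130:300,100:430],None,fx=2.4,fy=2.4))
E
```

```text
t 15.2 p [ 578.6 -344.5   98.8] yaw 97.6 tilt 0.36 F [-1.1  0.1 -0.7] open 70.1 g 0.0
shares x -0.0013 y -0.0036 z 0.1556 turn 0.0001
```

View pics/b1.png

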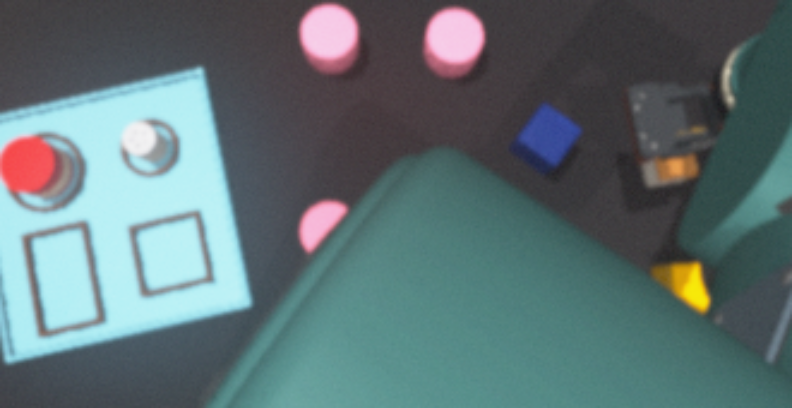

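The jam jar and salt pot stand in their rings (crop 30,165 and 150,145), and the gripper is over the tub (665,165). Descending.

Request:
arm_command:
  deltas:
    - [[0,-0.001,0.04,0,0,0,70],[0,0,0.05,0,0,0,70],[0,0,0.04,0,0,0,70],[0,0,0.02,0,0,0,70],[0,0,0.008,0,0,0,70],[0,0,0,0,0,0,70],[0,0,0,0,0,0,34],[0,0,0,0,0,0,34]]

```text
time_s: 16.05
ee_pos: [0.5819, -0.3466, 0.0239]
eef_rot: [0.001, -0.067, 0.998, -0.001]
force: [-0.1, -0.7, -0.0]
opening: 0.655
gripper_force: 0.0
```

Request:
arm_command:
  deltas:
    - [[0,0,0,0,0,0,34],[0,0,0,0,0,0,34],[0,0,0,0,0,0,34],[0,0,0,0,0,0,34],[0,0,0,0,0,0,34]]

```text
time_s: 16.55
ee_pos: [0.5814, -0.3464, 0.0233]
eef_rot: [0.0, -0.067, 0.998, -0.0]
force: [-0.6, 0.9, 5.3]
opening: 0.473
gripper_force: 30.0
```

```bash
python3 go.py 579.5 -346.2 150 97.6 451.5 310.7 150 101.7
```

```text
t 16.55 p [ 581.4 -346.4   23.3] yaw 97.66 tilt 0.05 F [-0.6  0.9  5.3] open 41.6 g 30.0
shares x 0.0038 y 0.0010 z -0.2535 turn 0.0012
shares x -0.0157 y 1.3384 z -0.0000 turn -0.0911
```

Request:
arm_command:
  deltas:
    - [[0,0,-0.02,0,0,0,34],[0,0,-0.06,0,0,0,34],[0,0,-0.08,0,0,-0.045,34],[0,0,-0.06,0,0,-0.046,34],[-0.001,0.05,-0.03,0,0,0,34],[-0.001,0.08,0,0,0,0,34],[-0.001,0.08,0,0,0,0,34],[-0.001,0.08,0,0,0,0,34]]

```text
time_s: 17.35
ee_pos: [0.5525, -0.2022, 0.1477]
eef_rot: [-0.0, -0.102, 0.995, 0.0]
force: [0.8, 0.8, -2.5]
opening: 0.476
gripper_force: 30.0
```

Request:
arm_command:
  deltas:
    - [[-0.001,0.08,0,0,0,0,34],[-0.001,0.08,0,0,0,0,34],[-0.001,0.08,0,0,0,0,34],[-0.001,0.08,0,0,0,0,34],[-0.001,0.08,0,0,0,0,34],[-0.001,0.08,0,0,0,0,34],[-0.001,0.08,0,0,0,0,34],[-0.001,0.08,0,0,0,0,34]]

```text
time_s: 18.15
ee_pos: [0.4912, 0.1118, 0.1477]
eef_rot: [-0.0, -0.102, 0.995, -0.0]
force: [0.9, 0.9, -3.0]
opening: 0.48
gripper_force: 30.0
```

```bash
python3 go.py 453.3 311 150 101.7
```

```text
t 18.15 p [491.2 111.8 147.7] yaw 101.75 tilt 0.05 F [ 0.9  0.9 -3. ] open 42.2 g 30.0
shares x -0.0066 y 0.4054 z -0.0047 turn 0.0011
```

Request:
arm_command:
  deltas:
    - [[-0.001,0.08,0,0,0,0,34],[-0.001,0.08,0,0,0,0,34],[-0.001,0.08,0,0,0,0,34],[-0.002,0.07,0,0,0,0,34],[-0.001,0.05,0,0,0,0,34],[0,0.03,0,0,0,0,34],[0,0.01,0.03,0,0,0,34],[0,0,0.03,0,0,0,34]]

```text
time_s: 18.95
ee_pos: [0.4545, 0.3074, 0.1176]
eef_rot: [0.0, -0.103, 0.995, 0.0]
force: [-0.1, 0.0, -1.9]
opening: 0.474
gripper_force: 30.0
```

Request:
arm_command:
  deltas:
    - [[0,0,0,0,0,0,34]]

```text
time_s: 19.05
ee_pos: [0.4527, 0.3056, 0.1159]
eef_rot: [-0.002, -0.102, 0.995, -0.001]
force: [-0.2, -0.8, -2.2]
opening: 0.478
gripper_force: 30.0
```

```bash
python3 go.py 453.3 311 31.3 101.7
```

```text
t 19.05 p [452.7 305.6 115.9] yaw 101.77 tilt 0.27 F [-0.2 -0.8 -2.2] open 42.1 g 30.0
shares x -0.0034 y 0.0103 z 0.1692 turn 0.0015
```

Request:
arm_command:
  deltas:
    - [[-0.001,0.008,0.03,0,0,0,34],[0,0,0.04,0,0,0,34],[0,0,0.04,0,0,0,34],[0,0,0.03,0,0,0,34],[0,0,0.015,0,0,0,34],[0,0,0.006,0,0,0,34],[0,0,0,0,0,0,34]]

```text
time_s: 19.75
ee_pos: [0.4545, 0.3106, 0.0374]
eef_rot: [0.0, -0.102, 0.995, -0.0]
force: [-0.6, 0.5, -2.1]
opening: 0.477
gripper_force: 30.0
```

```bash
python3 go.py 453.3 311 31.3 101.7
```

```text
t 19.75 p [454.5 310.6  37.4] yaw 101.73 tilt 0.01 F [-0.6  0.5 -2.1] open 42.0 g 30.0
shares x 0.0021 y 0.0012 z 0.0123 turn 0.0007
```

Request:
arm_command:
  deltas:
    - [[0.002,0.001,0.004,0,0,0,34],[0,0,0.004,0,0,0,34],[0,0,0.003,0,0,0,34],[0,0,0.001,0,0,0,34],[0,0,0,0,0,0,34]]

```text
time_s: 20.25
ee_pos: [0.4531, 0.3111, 0.0312]
eef_rot: [0.0, -0.102, 0.995, -0.0]
force: [-0.2, 0.7, -1.0]
opening: 0.478
gripper_force: 30.0
```

Request:
arm_command:
  deltas:
    - [[0,0,0.001,0,0,0,34],[0,0,0,0,0,0,50],[0,0,0,0,0,0,64],[0,0,0,0,0,0,64],[0,0,-0.02,0,0,0,70],[0,0,-0.05,0,0,0,75],[0,0,-0.08,0,0,0,75],[0,0,-0.09,0,0,0,75]]

```text
time_s: 21.05
ee_pos: [0.4521, 0.3106, 0.1516]
eef_rot: [-0.001, -0.102, 0.995, -0.0]
force: [0.3, -0.2, -0.3]
opening: 0.855
gripper_force: 0.0
```

```bash
python3 go.py 424 -354.2 150 92
```

```text
t 21.05 p [452.1 310.6 151.6] yaw 101.75 tilt 0.14 F [ 0.3 -0.2 -0.3] open 75.2 g 0.0
shares x 0.1026 y -1.3267 z 0.0032 turn 0.2167
```

Request:
arm_command:
  deltas:
    - [[0,0,0,0,0,0.108,75],[0,0,0,0,0,0.108,75],[0.006,-0.078,0,0,0,0,75],[0.006,-0.078,0,0,0,0,75],[0.006,-0.078,0,0,0,0,75],[0.006,-0.078,0,0,0,0,75],[0.006,-0.078,0,0,0,0,75],[0.006,-0.078,0,0,0,0,75]]

```text
time_s: 21.85
ee_pos: [0.4433, 0.0752, 0.1514]
eef_rot: [0.001, -0.018, 1.0, -0.0]
force: [-0.1, 0.4, -0.7]
opening: 0.857
gripper_force: 0.0
```

Request:
arm_command:
  deltas:
    - [[0.006,-0.078,0,0,0,0,75],[0.006,-0.078,0,0,0,0,75],[0.006,-0.078,0,0,0,0,75],[0.006,-0.078,0,0,0,0,75],[0.006,-0.078,0,0,0,0,75],[0.006,-0.078,0,0,0,0,75],[0.006,-0.078,0,0,0,0,75],[0.006,-0.078,0,0,0,0,75]]

```text
time_s: 22.65
ee_pos: [0.4302, -0.2378, 0.1515]
eef_rot: [0.0, -0.018, 1.0, -0.0]
force: [0.1, 0.8, 0.9]
opening: 0.852
gripper_force: 0.0
```

Request:
arm_command:
  deltas:
    - [[0.006,-0.078,0,0,0,0,75],[0.006,-0.078,0,0,0,0,75],[0,0,0,0,0,0,75],[0,0,0,0,0,0,75]]

```text
time_s: 23.05
ee_pos: [0.427, -0.3147, 0.151]
eef_rot: [0.0, -0.017, 1.0, 0.0]
force: [0.3, 0.3, -0.2]
opening: 0.853
gripper_force: 0.0
```

```bash
python3 go.py 424 -354.2 26 92; python3 - <<'E'
from h import *
from cell import camera
c=camera("top"); cv2.imwrite("pics/c1.png",cv2.resize(c["pixels"][130:300,80:430],None,fx=2.2,fy=2.2))
s=camera("side"); a=s["pixels"]; cv2.imwrite("pics/c2.png",cv2.resize(a[120:330,100:400],None,fx=2,fy=2))
E
```

```text
t 23.05 p [ 427.  -314.7  151. ] yaw 91.92 tilt 0.01 F [ 0.3  0.3 -0.2] open 75.1 g 0.0
shares x 0.0088 y -0.0788 z 0.2500 turn -0.0019
```

View pics/c1.png

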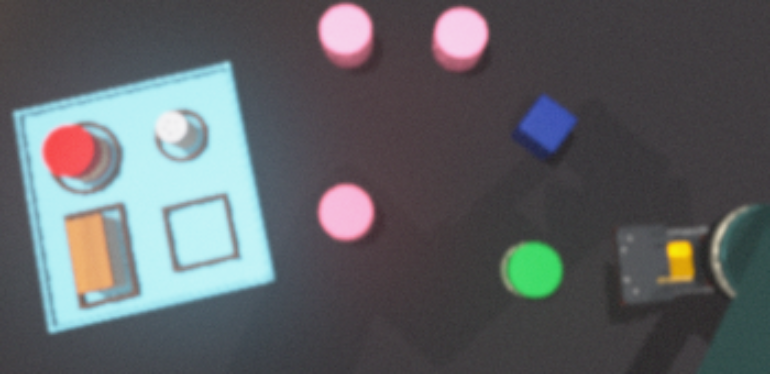

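View pics/c2.png

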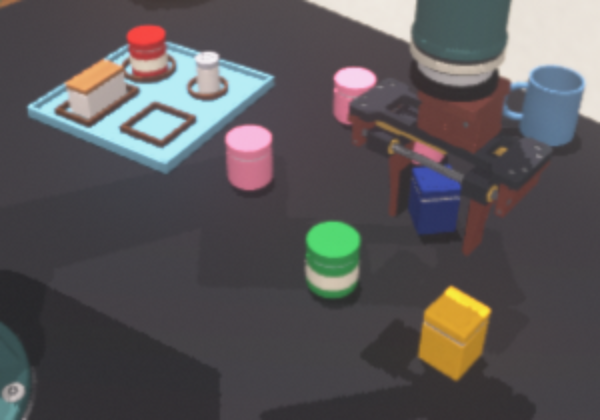

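Three items stand in their holders (side crop 95,90; 148,55; 207,75). The yellow tin (455,335) is next, so I'm moving 40 mm further before descending.

Request:
arm_command:
  deltas:
    - [[0.004,-0.04,0,0,0,0,75],[0.004,-0.039,0,0,0,0,75],[0,0,0.05,0,0,0,75],[0,0,0.05,0,0,0,75],[0,0,0,0,0,0,75],[0,0,0,0,0,0,75]]

```text
time_s: 23.75
ee_pos: [0.4245, -0.3543, 0.1007]
eef_rot: [-0.0, -0.018, 1.0, 0.0]
force: [0.2, -0.1, -0.1]
opening: 0.851
gripper_force: 0.0
```

```bash
python3 go.py 424 -354.2 26 92
```

```text
t 23.75 p [ 424.5 -354.3  100.7] yaw 92.03 tilt 0.05 F [ 0.2 -0.1 -0.1] open 74.9 g 0.0
shares x 0.0011 y 0.0003 z 0.1494 turn 0.0006
```

Request:
arm_command:
  deltas:
    - [[0.001,0,0.04,0,0,0,75],[0,0,0.05,0,0,0,75],[0,0,0.04,0,0,0,75],[0,0,0.016,0,0,0,75],[0,0,0,0,0,0,75],[0,0,0,0,0,0,42],[0,0,0,0,0,0,42],[0,0,0,0,0,0,42]]

```text
time_s: 24.55
ee_pos: [0.4247, -0.3545, 0.0288]
eef_rot: [0.001, -0.018, 1.0, -0.001]
force: [0.2, 0.8, 0.8]
opening: 0.624
gripper_force: 0.0
```

Request:
arm_command:
  deltas:
    - [[0,0,0,0,0,0,42],[0,0,0,0,0,0,42],[0,0,0,0,0,0,42],[0,0,0,0,0,0,42]]

```text
time_s: 24.95
ee_pos: [0.4248, -0.3546, 0.0286]
eef_rot: [0.001, -0.018, 1.0, -0.001]
force: [-0.0, -0.6, 6.3]
opening: 0.567
gripper_force: 30.0
```

```bash
python3 go.py 424 -354.2 160 92 475.9 193.5 160 101.7
```

```text
t 24.95 p [ 424.8 -354.6   28.6] yaw 92.03 tilt 0.11 F [-0.  -0.6  6.3] open 49.9 g 30.0
shares x 0.0015 y 0.0008 z -0.2628 turn 0.0007
shares x -0.3238 y 1.0516 z -0.0000 turn -0.2156
```

Request:
arm_command:
  deltas:
    - [[0,0,-0.02,0,0,0,42],[0,0,-0.06,0,0,0,42],[0,0,-0.08,0,0,-0.108,42],[0,0,-0.07,0,0,-0.108,42],[0,0,-0.03,0,0,0,42],[-0.0232,0.0752,0,0,0,0,42],[-0.0232,0.0752,0,0,0,0,42],[-0.0232,0.0752,0,0,0,0,42]]

```text
time_s: 25.75
ee_pos: [0.4347, -0.2349, 0.1581]
eef_rot: [-0.0, -0.102, 0.995, 0.0]
force: [1.2, 0.1, -1.5]
opening: 0.565
gripper_force: 30.0
```

Request:
arm_command:
  deltas:
    - [[-0.0232,0.0752,0,0,0,0,42],[-0.0232,0.0752,0,0,0,0,42],[-0.0232,0.0752,0,0,0,0,42],[-0.0232,0.0752,0,0,0,0,42],[-0.0232,0.0752,0,0,0,0,42],[-0.0232,0.0752,0,0,0,0,42],[-0.0232,0.0752,0,0,0,0,42],[-0.0232,0.0752,0,0,0,0,42]]

```text
time_s: 26.55
ee_pos: [0.4642, 0.0787, 0.158]
eef_rot: [-0.0, -0.102, 0.995, -0.0]
force: [0.5, -0.1, -2.1]
opening: 0.57
gripper_force: 30.0
```

```bash
python3 go.py 476.5 193.5 160 101.7
```

```text
t 26.55 p [464.2  78.7 158. ] yaw 101.76 tilt 0.03 F [ 0.5 -0.1 -2.1] open 50.1 g 30.0
shares x -0.0707 y 0.2198 z -0.0040 turn 0.0012
```

Request:
arm_command:
  deltas:
    - [[-0.0232,0.073,0,0,0,0,42],[-0.0232,0.073,0,0,0,0,42],[-0.015,0.05,0,0,0,0,42],[-0.009,0.023,0,0,0,0,42],[0,0,0.04,0,0,0,42],[0,0,0.04,0,0,0,42],[0,0,0,0,0,0,42],[0,0,0,0,0,0,42]]

```text
time_s: 27.35
ee_pos: [0.4765, 0.1908, 0.1177]
eef_rot: [-0.001, -0.102, 0.995, -0.0]
force: [0.0, -0.1, -1.9]
opening: 0.573
gripper_force: 30.0
```

```bash
python3 go.py 476.5 193.5 36.6 101.7
```

```text
t 27.35 p [476.5 190.8 117.7] yaw 101.72 tilt 0.09 F [ 0.  -0.1 -1.9] open 50.4 g 30.0
shares x -0.0011 y 0.0054 z 0.1622 turn 0.0005
```

Request:
arm_command:
  deltas:
    - [[0,0.005,0.03,0,0,0,42],[0,0,0.04,0,0,0,42],[0,0,0.04,0,0,0,42],[0,0,0.025,0,0,0,42],[0,0,0.012,0,0,0,42],[0,0,0.006,0,0,0,42],[0,0,0,0,0,0,42]]

```text
time_s: 28.05
ee_pos: [0.4768, 0.1939, 0.0414]
eef_rot: [0.0, -0.102, 0.995, -0.0]
force: [-0.5, -0.1, -0.7]
opening: 0.568
gripper_force: 30.0
```

```bash
python3 go.py 476.5 193.5 36.6 101.7
```

```text
t 28.05 p [476.8 193.9  41.4] yaw 101.74 tilt 0.02 F [-0.5 -0.1 -0.7] open 49.9 g 30.0
shares x 0.0008 y -0.0006 z 0.0097 turn 0.0010
```

Request:
arm_command:
  deltas:
    - [[0,0,0.004,0,0,0,42],[0,0,0.003,0,0,0,42],[0,0,0.002,0,0,0,42],[0,0,0.001,0,0,0,42],[0,0,0,0,0,0,42]]

```text
time_s: 28.55
ee_pos: [0.4766, 0.1939, 0.0366]
eef_rot: [0.0, -0.102, 0.995, -0.0]
force: [-1.1, -0.1, 3.6]
opening: 0.565
gripper_force: 30.0
```

Contact; releasing, lifting and moving clear for a final check.

Request:
arm_command:
  deltas:
    - [[0,0,0,0,0,0,58],[0,0,0,0,0,0,70],[0,0,0,0,0,0,70],[0,0,0,0,0,0,70],[0,0,-0.02,0,0,0,75],[0,0,-0.05,0,0,0,75],[0,0,-0.08,0,0,0,75],[0,0,-0.09,0,0,0,75]]

```text
time_s: 29.35
ee_pos: [0.4754, 0.1936, 0.1572]
eef_rot: [-0.001, -0.102, 0.995, -0.0]
force: [0.0, -0.2, 0.8]
opening: 0.854
gripper_force: 0.0
```

Request:
arm_command:
  deltas:
    - [[0,-0.08,-0.02,0,0,0,75],[0,-0.08,-0.02,0,0,0,75],[0,-0.08,-0.02,0,0,0,75],[0,-0.08,0,0,0,0,75],[0,-0.08,0,0,0,0,75],[0,-0.08,0,0,0,0,75],[0,-0.08,0,0,0,0,75],[0,0,0,0,0,0,75]]

```text
time_s: 30.15
ee_pos: [0.535, -0.0848, 0.1871]
eef_rot: [0.001, -0.1, 0.995, -0.001]
force: [0.5, -0.2, -0.3]
opening: 0.854
gripper_force: 0.0
```

```bash
python3 - <<'E'
from h import *
from cell import camera
c=camera("top"); P=cloud(c)
H=dict(jam=(568.3,334.9,73),salt=(593.4,217.5,66),tea=(475.9,193.5,78),butter=(451.5,310.7,60))
for n,(x,y,z) in H.items():
    q=c["K"]@(c["R"]@np.array([x,y,z])/1000+c["t"]); u,v=(q[:2]/q[2]).round().astype(int)
    X,zz=top_of(c,(u,v),z/1000); print(n,(u,v),len(X),"z-err",round(float(zz)*1000-z,1),"off",(X.mean(0)*1000-[x,y]).round(1),rect(X))
cv2.imwrite("pics/d1.png",cv2.resize(c["pixels"][130:300,70:400],None,fx=2.4,fy=2.4))
s=camera("side"); cv2.imwrite("pics/d2.png",cv2.resize(s["pixels"][110:310,100:380],None,fx=2.5,fy=2.5))
E
```

```text
jam (np.int64(109), np.int64(198)) 468 z-err 0.8 off [ 0.2 -1.6] [568.3 333.   61.6  58.3  88.6]
salt (np.int64(157), np.int64(188)) 161 z-err 0.9 off [ 0.1 -0.1] [593.  217.5  35.2  33.6  44.6]
tea (np.int64(165), np.int64(234)) 422 z-err 1.1 off [-1.5 -0.7] [474.  193.2  51.1  50.4 -78.2]
butter (np.int64(119), np.int64(246)) 611 z-err 0.9 off [ 1.8 -1.5] [453.6 309.2  84.6  44.9  11.1]
```

View pics/d2.png

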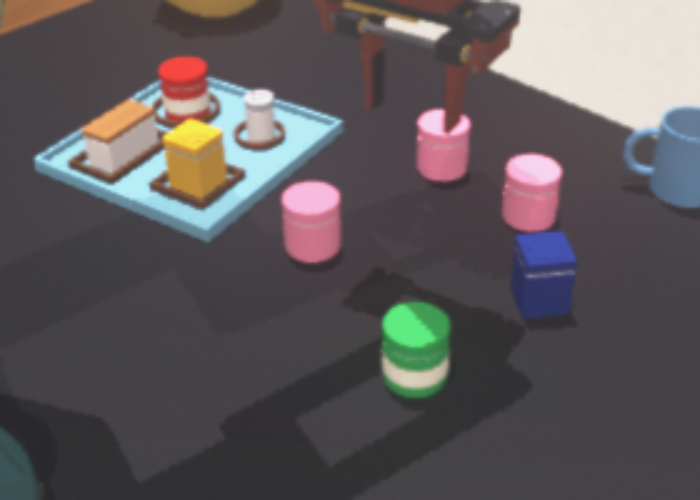

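All four stand upright in their holders (crop 185,90; 260,118; 195,160; 120,140). They sit within 3 mm of the holder centres and at the right height. The green jar and blue tin stand where they were, and the gripper is clear.

```bash
python3 -c "
from cell import order; print(order.hand_in())"
```

```text
the job is handed in; nothing more can be done
None
```

The breakfast tray is laid and handed in: the jam jar, salt pot, tea tin and butter tub each stand upright in their own holders, within 3 mm of centre at the last camera check, with the green jar and blue tin left where they stood; the hand-in returned no verdict.

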